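# Advance the batch counter's thumbwheel to its zero click

### The arm

A 6-joint arm with a two-finger parallel gripper is mounted at the origin on a cart in front of the work surface, level with it; the furniture and walls round the work are solid. World frame = base frame: x ahead of the robot, y to its left, z up, the work surface at z = 0. Lengths are in m, angles in rad, forces in N, time in s.
With the tool pointing down it reaches from about 0.275 to 0.825 m from the base axis. Payload 5.2 kg.
Tool frame: the origin (TCP) lies midway between the tips of the shut fingers; the grasp point (between the pads) lies 19 mm behind it (grip_point_offset is the distance from the TCP to the grasp point, in m); z points along the fingers, y is the line along which they close (so a half turn about z gives the same grasp; the last joint's range is limited). The gripper opens to 93 mm and grips with 3 to 60 N. Pads are 15 mm wide; open, the fingers measure 128 mm over their backs; the gripper's body (75 mm by 188 mm) begins 65 mm behind the grasp point.
Start: joints at [-1.367, 0.259, 1.535, -0, 1.348, -0.203], TCP at [0.218, -0.505, 0.195] pointing down, gripper open.
Joint ranges: [-3.14, 3.14], [-0.91, 2.08], [0.19, 2.58], [-1.22, 4.36], [0.22, 2.71], [-3.12, 3.12]. Speed limits (rad/s): [2.57, 2.57, 3.14, 3.14, 3.14, 3.14].

### API

Orientations are given as a unit quaternion [x, y, z, w].
In Python, from workcell import state, capture, camera_model, close_job, boxes_of, place_of, grip_point_offset gives the robot as it stands.
- The arm moves only by the shell command python3 -m inch 'ROWS' [OPENING] [FORCE]. ROWS is JSON, a list of rows, each a list of 6 numbers: the shift along the tool's x, y, z scaled (see below), then the turn, a rotation vector about the tool's x, y, z scaled (see below). In form: [[x, y, z, ax, ay, az], ...]. A call has 1 to 8 rows; each row shifts and turns the commanded pose from where the row before left it, along the tool's axes as they then stand; what a row does not reach is not made up. The controller multiplies each number of a shift by 40 mm and each number of a turn by 45 degrees. A row lasts 1/12 s, in which the tool goes at most 41.7 mm and 7.16 degrees, less where a joint would pass 70% of its speed; a pose out of reach is approached as far as the arm can. A call with a number of a shift or a turn outside -1 to 1 is refused whole. A call with a gripper value outside its range is refused whole. OPENING is the gripper's target within -1 to 1 (shut at 1, half-way at 0, fully open at -1), set as the call begins (- or left out, the last holds). The fingers move at their own pace and stop on an object; FORCE is the grip in N (left out, the last holds). Time passes only in rows, so rows that do not move let the fingers close. It gives the time, the measured TCP pose, the force, the opening and the grip force at its end, in the units of the state.
- state(): the state, without advancing time (a new reading comes with each control period).
- capture(name): name is "side" or "top"; returns the picture (384x512x3 uint8, blue, green, red); there is no depth.
- camera_model(name): a dict with "intrinsics" (3x3 intrinsics, pixels), "dist_coeffs" ([k1, k2, p1, p2, k3] as OpenCV has them; the pictures are not rectified), "origin" and "attitude" of the camera in the world. Camera axes: x right, y up, looking along -z (the intrinsics and any distortion apply to the point x, -y, -z); pixel columns grow to the right and rows downward; lengths in m; the calibration is good to about 2 mm. A picture is of the moment at which its call begins. camera_model takes no time and is no camera call.
- close_job(): hands the job in; it is judged then, once.
Trained networks look in the newest picture that a camera, given by its name, has taken for a name from the list of things; names that differ only in an ending like _2 or _b are one class to them, and where a whole thing is asked for, a point or a joint stands for the part that bears it (a point fixed in the world has none). Each returns a list of dicts, best first, with "score" (0 to 1); they miss things now and then, are a little off and sometimes report something else, mostly with a low value. They report only what shows in the picture. A call takes as long as a camera call. They do not tell look-alikes from the thing itself.
- boxes_of(camera, label): "extent" ([left, top, width, height] in pixels, round what is visible of it).
- place_of(camera, label): "xy" ([column, row] in pixels: a listed point, or the origin of a listed thing).
The state is a dict: "time": time; "joint_pos": joint angles; "joint_vel": joint speeds; "joint_torque": joint torques, N m; "eef_pos": TCP position; "ee_rot": TCP orientation; "force": force on the tool from outside, world axes, zero at the start; "ft_torque": the same for the moment, N m; "width": finger opening in m; "grasp_force": force on a finger pad.
Only numpy, scipy, OpenCV 4.12 (cv2) and the standard library are available. Lean on these libraries where they do the work, as an engineer would, in place of code of your own. Each camera call takes 0.05 s, during which the arm holds its last target. There are 200 camera calls.

### The job

Set the batch counter back to zero for the next lot: with a fingertip, gently flick the edge of its six-lobed thumbwheel anticlockwise (seen from above) until the lobe with the raised stud rests in its click exactly at the steel pointer, without running past it. Let the wheel rest a moment in the click just before that one, then give it the last flick. Only push the lobes: do not grip or lift anything, do not shift the counter on the bench, and leave the things round it alone.

Things in the scene. Friction and masses are not known exactly. Their poses are not given: they have to be found in the camera images.
- counter: Loose grey batch counter, 1.5 kg, on rubber feet; slides if pushed sideways with over about 6 N. Origin on the wheel's upright axis at bench level; +x to its back, +y left, z up. Low case: x -40 to 95, y -55 to 55 mm, top 34 mm above the bench; display block at the back (x 62 to 95) 62 mm high. The wheel lies flat over the low case; its front lobe reaches 16 mm past the case's front.
- thumbwheel (a joint): Wheel angle, rad, grows anticlockwise from above. 0 = stud lobe at the pointer (goal). Spring detents hold it at multiples of 1.047 (60 degrees, one click), a lobe then at the pointer and one straight at the front, and draw it into the nearest when let go. Starts 2, 3 or 4 clicks short (-2.09, -3.14, -4.19), rarely poised midway between two. A click takes 3 N at the tip; it does not coast.
- hub (a point): Centre of the wheel's flat top, on its axis, 58 mm above the bench. The wheel is a black star 18 mm thick (underside 40 mm above the bench): hub of 27 mm radius, six straight lobes 60 degrees apart, each 12 mm wide, round end 56 mm from the axis. Between the ends of two neighbouring lobes are 38 mm of free space; the case top is 6 mm below the wheel.
- stud (a point): Top of the round steel stud (11 mm across, standing 6 mm above the wheel's top) on one lobe, 48 mm from the axis: marks the zero lobe.
- pointer (a point): Tip of the fixed steel pointer on top of the display block, 62 mm behind the wheel's axis, 66 mm above the bench.
- cup_screws: Bystander: small open white cup of screws, 58 mm across, 26 mm high, origin at the centre of its underside.
- kapton_roll: Bystander: roll of amber tape lying flat, 62 mm across, 19 mm high, origin at the centre of its underside.
- spare_board: Bystander: loose green circuit board, 52x90 mm, 12 mm high, lying flat, origin at the centre of its underside.
Mind the look-alikes: they are no part of the job. Several things have the shape of the counter; the one meant has the colours described above.

How it is judged:
By the outcome, as a careful person would: the job done as asked, in the order asked, and still so for the second after the job is handed in, with the robot touching nothing.
It also fails if it takes over 51 s, if anything falls off the work surface, if the arm or the gripper's body presses on something with over 40 N, if the wrist force passes 120 N, or if a joint passes its speed limit or range.

## Working session

There is one attempt and no reset: what is moved stays moved. The work goes in short steps, Python scripts to look and compute and a shell command to move; the robot and the scene stay as the last step left them, time stands still between calls to the robot, and variables do not carry over. Pictures are saved under pics/ and viewed, at most 10 in all, crops included, and the job is handed in when it is done.

```bash
mkdir -p pics; ls; cat > h.py <<'E'
import numpy as np, cv2
from scipy.spatial.transform import Rotation as R
from workcell import *
def cam(n):
    m=camera_model(n); K=np.array(m["intrinsics"],float).reshape(3,3); d=np.array(m["dist_coeffs"],float)
    a=np.array(m["attitude"],float)
    A=R.from_quat(a).as_matrix() if a.size==4 else a.reshape(3,3)
    return K,d,np.array(m["origin"],float),A
def ray(n,px):
    K,d,o,A=cam(n); u=cv2.undistortPoints(np.array([[px]],float),K,d)[0,0]
    return o,A@np.array([u[0],-u[1],-1])
def at_z(n,px,z):
    o,r=ray(n,px); return o+r*(z-o[2])/r[2]
def proj(n,P):
    K,d,o,A=cam(n); c=(np.atleast_2d(P)-o)@A; c=c*[1,-1,-1]
    return cv2.projectPoints(c,np.zeros(3),np.zeros(3),K,d)[0][:,0]
E
python3 - <<'E'
from h import *
s=state(); print({k:np.round(v,3).tolist() for k,v in s.items()})
for n in("top","side"):
    print(n,camera_model(n))
    im=capture(n); cv2.imwrite(f"pics/{n}0.png",im)
    for l in("counter","hub","stud","pointer","cup_screws","kapton_roll","spare_board"):
        try:
            for q in place_of(n,l)[:4]:
                z={"hub":.058,"stud":.064,"pointer":.066}.get(l,0)
                print(n,l,np.round(q["xy"],1),round(q["score"],2),np.round(at_z(n,q["xy"],z),3))
        except Exception as e: print(n,l,e)
E
```

```text
pics
{'time': 0.0, 'joint_pos': [-1.367, 0.259, 1.536, -0.0, 1.348, -0.203], 'joint_vel': [0.001, 0.001, 0.001, -0.002, 0.0, 0.0], 'joint_torque': [0.0, -43.731, -28.4, 0.072, 0.041, -0.0], 'eef_pos': [0.218, -0.504, 0.195], 'ee_rot': [0.979, 0.202, -0.0, -0.001], 'force': [-0.986, -0.267, -0.107], 'ft_torque': [-0.014, 0.032, 0.004], 'grasp_force': 0.0, 'width': 0.093}
top {'intrinsics': array([[379.67521571,   0.        , 257.33419316],
       [  0.        , 379.67521571, 200.92906005],
       [  0.        ,   0.        ,   1.        ]]), 'dist_coeffs': array([-0.11363502,  0.        ,  0.        ,  0.        ,  0.        ]), 'origin': array([ 0.49797305, -0.17772782,  1.02722346]), 'attitude': array([-0.02356823,  0.02415903,  0.71523421, -0.69806941])}
top counter [199. 268.] 0.88 [ 0.39  -0.018  0.   ]
top counter [264.5 210.1] 0.79 [ 0.542 -0.198  0.   ]
top hub [263.1 210.3] 0.95 [ 0.539 -0.193  0.058]
top hub [193.9 268.8] 0.76 [ 0.394 -0.014  0.058]
top stud [199.7 254.7] 0.81 [ 0.43  -0.03   0.064]
top stud [272.  184.9] 0.66 [ 0.603 -0.218  0.064]
top stud [265.4 226.3] 0.
[... 649 characters left out ...]
06,  0.49968871,  0.86581374, -0.02314191])}
side counter [344.2 272.2] 0.96 [ 0.391 -0.013  0.   ]
side counter [274.5 216.8] 0.65 [ 0.537 -0.208  0.   ]
side hub [269.8 199.3] 0.94 [ 0.549 -0.195  0.058]
side hub [343.  251.9] 0.71 [ 0.402 -0.005  0.058]
side stud [325.4 237.1] 0.68 [ 0.432 -0.042  0.064]
side stud [292.5 196.7] 0.58 [ 0.495 -0.2    0.064]
side pointer [249.8 196.1] 0.83 [ 0.596 -0.193  0.066]
side pointer [318.9 233.4] 0.7 [ 0.445 -0.051  0.066]
side pointer [293.1 197.7] 0.64 [ 0.494 -0.192  0.066]
side cup_screws [279.  195.6] 0.49 [ 0.527 -0.315  0.   ]
side kapton_roll [252.4 251.5] 0.61 [ 0.581 -0.069  0.   ]
side spare_board [203.4 213.4] 0.95 [ 0.716 -0.214  0.   ]
```

```bash
python3 - <<'E'
import cv2
t=cv2.imread("pics/top0.png")
c=cv2.resize(t[140:310,150:350],None,fx=4,fy=4,interpolation=cv2.INTER_CUBIC)[:600]
cv2.imwrite("pics/topc.png",cv2.resize(t[150:300,150:350],(800,600),interpolation=cv2.INTER_CUBIC))
s=cv2.imread("pics/side0.png"); cv2.imwrite("pics/sidec.png",cv2.resize(s[150:300,190:390],(800,600),interpolation=cv2.INTER_CUBIC))
E
```

```text
(no output)
```

View pics/top0.png

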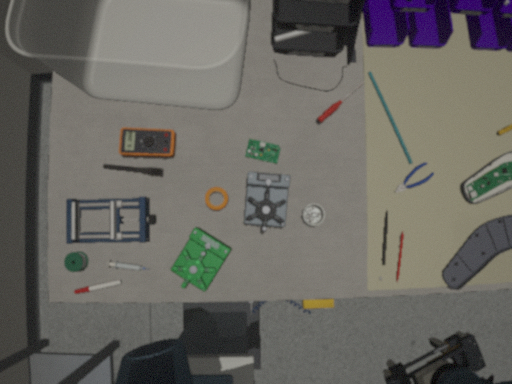

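View pics/topc.png

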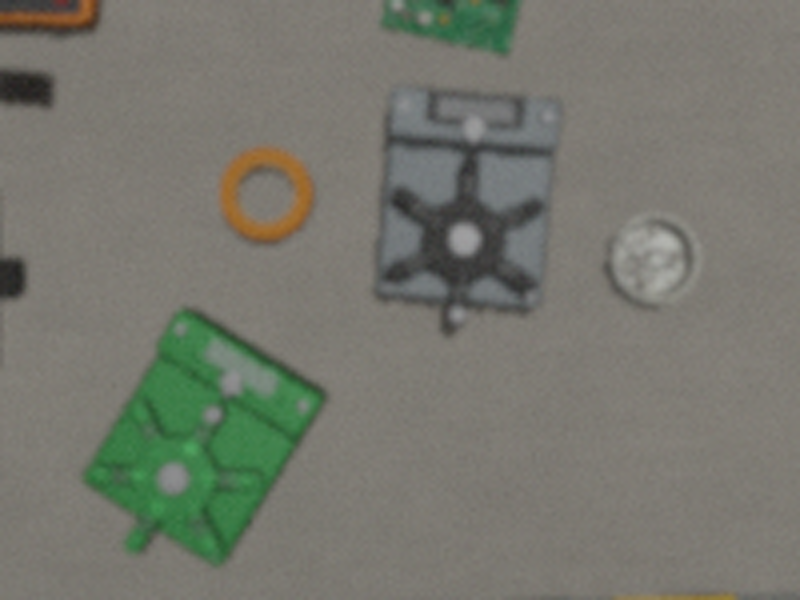

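View pics/sidec.png

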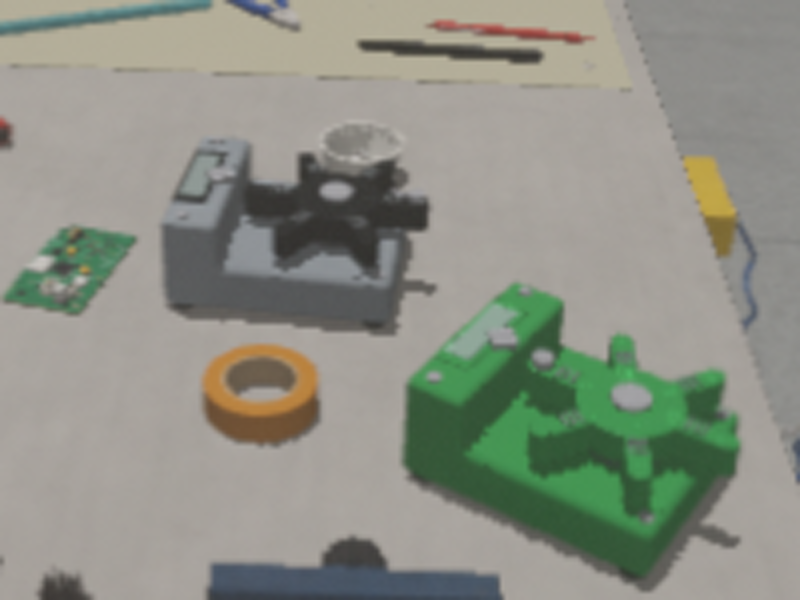

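Top view: the counter-shaped candidates are the grey counter (hub at px 265,210) and the green look-alike (hub at px 193,269). By colour the grey one is meant, with the stud apparently on its front lobe (px 264,228). The cup is at (313,214), the tape at (217,199) and the board at (264,151). I'll check the stud in one close crop and fit the pose.

```bash
python3 - <<'E'
from h import *
from scipy.optimize import least_squares
# crop px -> image px ; top (150,150)/4, side (190,150)/4
T=lambda u,v:(150+u/4-.375,150+v/4-.375)
S=lambda u,v:(190+u/4-.375,150+v/4-.375)
obs=[("top",(0,0,.058),T(464,240)),
("top",(.095,.055,.062),T(394,88)),("top",(.095,-.055,.062),T(562,100)),("top",(-.04,.055,.034),T(377,294)),("top",(-.04,-.055,.034),T(538,307)),
("side",(0,0,.058),S(336,191)),("side",(.095,.055,.062),S(165,221)),("side",(-.04,.055,.034),S(395,276)),("side",(.095,-.055,.062),S(250,142))]
def f(p):
    c,s=np.cos(p[2]),np.sin(p[2]); r=[]
    for n,l,px in obs:
        P=[p[0]+c*l[0]-s*l[1],p[1]+s*l[0]+c*l[1],l[2]]
        r+=list(proj(n,P)[0]-px)
    return np.array(r)
q=least_squares(f,[.54,-.195,-.05],loss="soft_l1")
print(q.x,np.round(f(q.x).reshape(-1,2),1).tolist())
p=q.x;np.save("pose.npy",p)
c,s=np.cos(p[2]),np.sin(p[2]); M=np.array([[c,-s],[s,c]])
ims=[]
for n in("top","side"):
    for k in range(6):
        a=k*np.pi/3; P=np.r_[p[:2]+M@(.048*np.array([np.cos(a),np.sin(a)])),.064]
        print(n,k*60,np.round(proj(n,P)[0],1))
    h=proj(n,[p[0],p[1],.058])[0].astype(int)
    im=cv2.imread(f"pics/{n}0.png")[h[1]-35:h[1]+35,h[0]-35:h[0]+35]
    ims.append(cv2.resize(im,(400,400),interpolation=cv2.INTER_CUBIC)); print(h)
cv2.imwrite("pics/close.png",cv2.convertScaleAbs(np.hstack(ims),alpha=1.4))
E
```

```text
[ 0.53921472 -0.20106199 -0.10536265] [[0.4, 0.6], [-0.5, -0.1], [0.3, 0.3], [-0.2, 1.0], [1.5, 1.2], [0.2, 0.7], [-1.4, 0.3], [-0.5, 2.0], [-12.3, -2.2]]
top 0 [267.6 191.3]
top 60 [250.6 199.4]
top 120 [249.  218.2]
top 180 [264.6 229. ]
top 240 [281.7 220.8]
top 300 [283.2 202. ]
[266 210]
side 0 [254.  194.3]
side 60 [261.1 204. ]
side 120 [281.9 205.7]
side 180 [294.  197.5]
side 240 [285.8 188.4]
side 300 [266.5 186.9]
[273 198]
```

View pics/close.png

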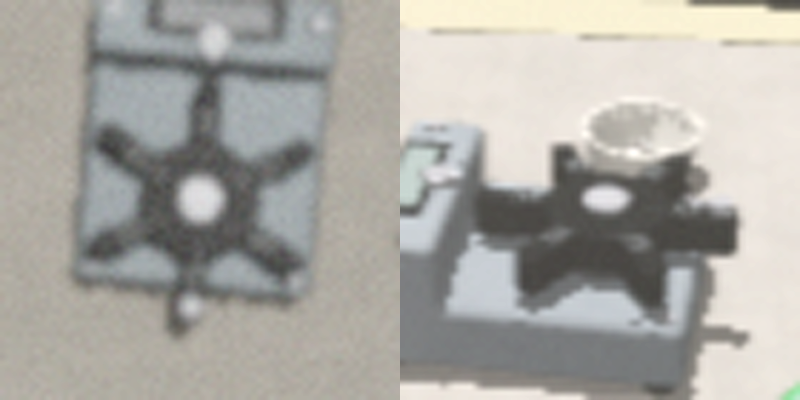

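```bash
python3 - <<'E'
from h import *
def tri(a,b):
    (o1,r1),(o2,r2)=ray("top",a),ray("side",b)
    t=np.linalg.lstsq(np.c_[r1,-r2],o2-o1,rcond=None)[0]
    A,B=o1+t[0]*r1,o2+t[1]*r2; return np.round((A+B)/2,4),round(np.linalg.norm(A-B)*1000,1)
print("disc",tri((264.1,228.4),(289.5,194)))
print("lobe end",tri((262.3,232.5),(296.5,203)))
print("hub",tri((265.8,209.8),(273.7,197.5)))
for z in(.03,.064,.09): print(z,at_z("top",(264.1,228.4),z),at_z("side",(289.5,194),z))
im=cv2.imread("pics/side0.png")
print(im[186:204,286:300].astype(int).mean(2).astype(int))
E
```

```text
disc (array([ 0.4978, -0.1947,  0.0739]), np.float64(9.5))
lobe end (array([ 0.4839, -0.1901,  0.0526]), np.float64(2.7))
hub (array([ 0.5399, -0.2004,  0.06  ]), np.float64(0.6))
0.03 [ 0.4927976  -0.19535857  0.03      ] [ 0.50017135 -0.27223865  0.03      ]
0.064 [ 0.49297406 -0.19475746  0.064     ] [ 0.50202847 -0.21224844  0.064     ]
0.09 [ 0.49310899 -0.19429778  0.09      ] [ 0.50344862 -0.16637358  0.09      ]
[[158 156 156 160 165 163 161 162 162 163 164 164 164 165]
 [160 160 165 175 168 160 160 161 162 163 164 164 164 165]
 [162 166 167 154 155 159 160 160 162 163 165 165 164 165]
 [153 141 128 132 151 159 161 162 162 163 163 163 164 165]
 [ 84  77  90 132 154 160 160 160 161 162 162 163 163 165]
 [ 60  61  83 137 154 158 160 161 161 162 161 161 163 163]
 [ 56  57  72  96 108 142 158 161 161 162 162 162 163 162]
 [ 53  57  78  90  93 108 145 160 161 162 163 162 163 164]
 [ 52  58  85  94  93 101 145 160 162 164 164 164 164 165]
 [ 53  53  69  87  93 108 148 161 163 165 164 164 165 165]
 [ 51  57  72  89 107 144 161 163 163 165 165 164 164 165]
 [ 56  76 107 119 143 157 161 161 161 161 164 163 165 165]
 [ 69  78 100 135 135 128 144 155 156 156 157 162 164 165]
 [ 87  83  79  99  90  84 101 119 122 114 120 151 162 164]
 [ 65  73  70  73  65  61  76  91  96  97  92 141 161 162]
 [ 53  56  57  56  57  57  60  63  63  64  68 125 155 163]
 [ 51  49  53  53  53  53  52  53  52  54  66 122 155 163]
 [ 52  52  52  52  51  52  50  54  52  53  72 140 160 162]]
```

The grey disc beside the cup in the side view is the cup's shadow on the bench. In the top view the stud sits on the grey counter's front lobe at (264,228), where a 180° stud projects, so it's 3 clicks short. The green counter is the look-alike. I'll use one finger of the open gripper, with tool y along counter +x, pushing the front lobe toward counter -y. First I turn the tool.

```bash
cat >> h.py <<'E'
def where(tx,ty,tz):
    "shift needed (units of 40 mm, tool axes) to bring TCP to counter-frame point; and turn still needed"
    p=np.load("pose.npy"); s=state(); c,n=np.cos(p[2]),np.sin(p[2])
    t=np.array([p[0]+c*tx-n*ty,p[1]+n*tx+c*ty,tz]); T=R.from_quat(s["ee_rot"])
    G=np.array([[-n,c,0],[c,n,0],[0,0,-1]]).T
    loc=np.array([[c,n],[-n,c]])@(np.array(s["eef_pos"])[:2]-p[:2])
    print("t",round(s["time"],2),"ctr-frame mm",np.round(loc*1000,1),"z",round(s["eef_pos"][2]*1000,1),"shift",np.round(T.inv().apply(t-s["eef_pos"])/.04,2),
     "turn",np.round((T.inv()*R.from_matrix(G)).as_rotvec(True)/45,3),"F",np.round(s["force"],1),"w",round(s["width"],4))
E
python3 -c "from h import *;where(-.102,.024,.046)"
python3 -m inch '[[0,0,0,0,0,-0.15],[0,0,0,0,0,-0.15],[0,0,0,0,0,-0.15],[0,0,0,0,0,-0.15],[0,0,0,0,0,-0.15],[0,0,0,0,0,-0.15],[0,0,0,0,0,-0.15],[0,0,0,0,0,-0.15]]' -1
python3 -c "from h import *;where(-.102,.024,.046)"
```

```text
t 0.8 ctr-frame mm [-287.8 -336.2] z 195.4 shift [ 8.46 -5.57  3.73] turn [ 0.     0.    -1.348] F [0.8 0.2 0.6] w 0.0931
time: 1.47
eef_pos: [0.2177, -0.5051, 0.1954]
ee_rot: [0.779, 0.627, 0.0, 0.0]
force: [-0.1, -0.2, -0.3]
width: 0.093
grasp_force: 0.0
t 1.47 ctr-frame mm [-287.8 -336.2] z 195.4 shift [9.46 3.63 3.73] turn [ 0.    0.   -0.14] F [-0.1 -0.2 -0.3] w 0.093
```

```bash
python3 -m inch '[[0,0,0,0,0,-0.14],[0.9,0.4,0,0,0,0],[0.9,0.4,0,0,0,0],[0.9,0.4,0,0,0,0],[0.9,0.4,0,0,0,0],[0.9,0.4,0,0,0,0],[0.9,0.4,0,0,0,0],[0.9,0.4,0,0,0,0]]' -1
python3 -c "from h import *;where(-.135,.024,.046)"
```

```text
time: 2.13
eef_pos: [0.3576, -0.2655, 0.1956]
ee_rot: [0.746, 0.666, 0.0, 0.0]
force: [1.0, 0.3, 0.4]
width: 0.0931
grasp_force: 0.0
t 2.13 ctr-frame mm [-173.9  -83.2] z 195.6 shift [2.69 0.95 3.74] turn [ 0.001  0.001 -0.009] F [1.  0.3 0.4] w 0.0931
```

```bash
python3 -m inch '[[0.9,0.3,0,0,0,0],[0.9,0.3,0,0,0,0],[0.85,0.3,0,0,0,0],[0,0,0.7,0,0,0],[0,0,0.7,0,0,0],[0,0,0.7,0,0,0],[0,0,0.6,0,0,0],[0,0,0,0,0,0]]' -1
python3 -c "from h import *;where(-.135,.024,.046);cv2.imwrite('pics/s1.png',capture('side')[130:330,180:440]);i=capture('top');cv2.imwrite('pics/t1.png',i[130:330,150:410])
a=cv2.imread('pics/s1.png')[:,:];b=cv2.imread('pics/t1.png');cv2.imwrite('pics/c1.png',cv2.resize(np.hstack([b,a]),(800,308),interpolation=cv2.INTER_CUBIC))"
```

```text
time: 2.8
eef_pos: [0.4018, -0.1635, 0.0836]
ee_rot: [0.745, 0.667, -0.001, -0.004]
force: [-1.2, 0.5, 0.1]
width: 0.0931
grasp_force: 0.0
t 2.8 ctr-frame mm [-140.6   22.9] z 83.6 shift [0.02 0.15 0.94] turn [-0.009 -0.005 -0.007] F [-1.2  0.5  0.1] w 0.0931
```

View pics/c1.png

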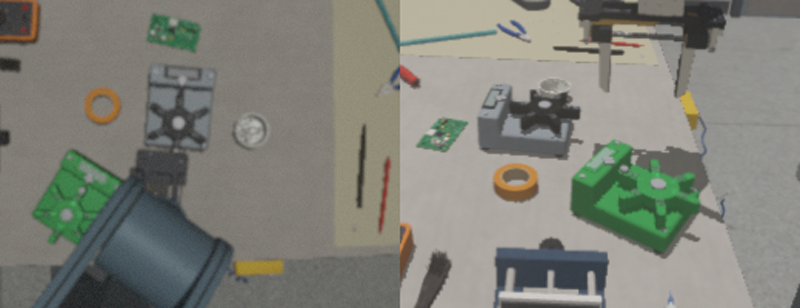

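```bash
python3 -c "
from h import *
where(-.135,.024,.046)
s=state();T=R.from_quat(s['ee_rot']);P=np.array(s['eef_pos'])
for d in(.055,-.055):print(proj('side',P+T.apply([0,d,0])),proj('top',P+T.apply([0,d,0])))
im=capture('side');cv2.imwrite('pics/s2.png',cv2.resize(im[140:260,220:380],(800,600),interpolation=cv2.INTER_CUBIC))
print(boxes_of('side','stud')[:3],place_of('side','stud')[:3])
"
```

```text
t 2.9 ctr-frame mm [-137.9   21.1] z 87.4 shift [0.07 0.07 1.03] turn [-0.002 -0.001 -0.008] F [-0.3  0.7  0.7] w 0.093
[[309.07208299 194.43087886]] [[255.26908708 242.48752051]]
[[358.3696006  198.45250411]] [[251.36225702 287.11301341]]
[{'extent': [321.2, 232.2, 50.7, 45.1], 'score': 0.97}, {'extent': [249.8, 187.0, 47.1, 29.9], 'score': 0.84}] [{'xy': [292.9, 196.4], 'score': 0.94}, {'xy': [323.3, 237.7], 'score': 0.61}]
```

View pics/s2.png

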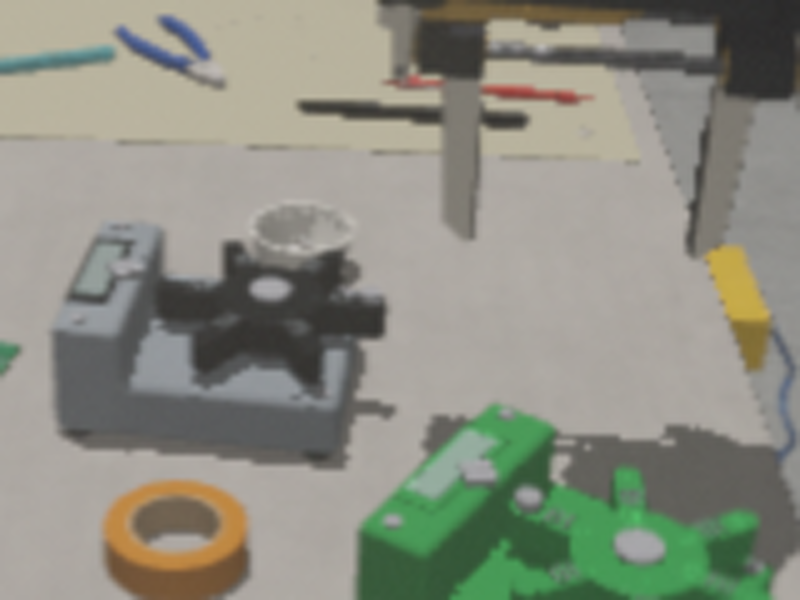

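The side view puts the open fingertips about 7 px higher than the TCP, so this linkage gripper's tips rise when open. I'll shut the fingers so the TCP is the actual tip, then come in at the front left.

```bash
python3 -m inch '[[0.07,0.3,0,0,0,0],[0,0.3,0,0,0,0],[0,0.3,0,0,0,0],[0,0.3,0,0,0,0],[0,0,0,0,0,0],[0,0,0,0,0,0],[0,0,0,0,0,0],[0,0,0,0,0,0]]' 1 10
python3 -m inch '[[0,0,0.3,0,0,0],[0,0,0.3,0,0,0],[0,0,0.3,0,0,0],[0,0,0.1,0,0,0],[0,0,0,0,0,0],[0,0,0,0,0,0]]'
python3 -c "
from h import *
where(-.053,.024,.046)
P=np.array(state()['eef_pos']);print(proj('side',P))
im=capture('side');cv2.imwrite('pics/s3.png',cv2.resize(im[140:260,220:380],(800,600),interpolation=cv2.INTER_CUBIC))
"
```

```text
time: 3.72
eef_pos: [0.4522, -0.1682, 0.0875]
ee_rot: [0.745, 0.667, -0.0, -0.0]
force: [0.9, -0.5, 0.3]
width: 0.0442
grasp_force: 0.0
time: 4.22
eef_pos: [0.4524, -0.1684, 0.0476]
ee_rot: [0.746, 0.666, -0.0, -0.0]
force: [-0.1, -0.8, 0.2]
width: 0.0043
grasp_force: 0.0
t 4.22 ctr-frame mm [-89.8  23.4] z 47.6 shift [0.02 0.92 0.04] turn [-0.    -0.    -0.008] F [-0.1 -0.8  0.2] w 0.0043
[[310.8569222  210.10978305]]
```

View pics/s3.png

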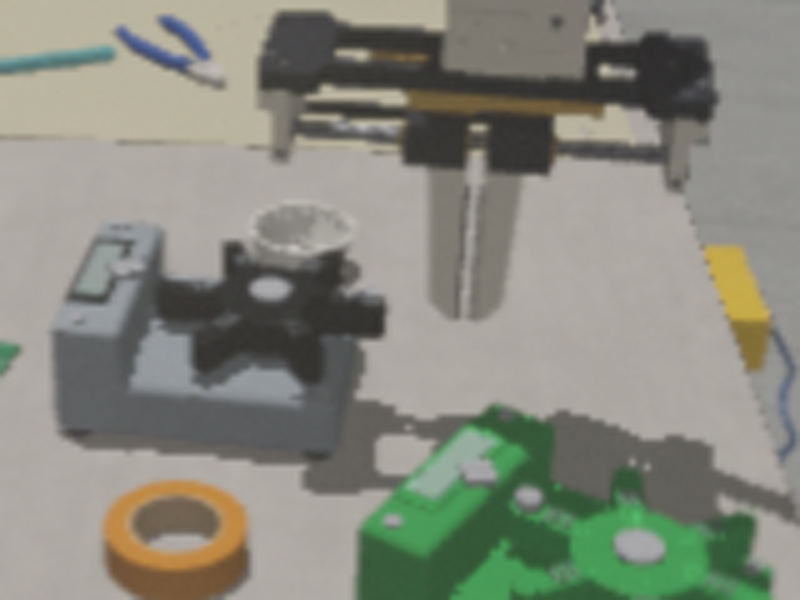

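```bash
python3 -c "
from h import *
im=np.mean([capture('side').astype(float) for _ in range(4)],0); t=np.mean([capture('top').astype(float) for _ in range(4)],0)
a=im[165:225,275:335]; a=np.clip((a-90)*2.6,0,255).astype(np.uint8)
b=t[190:270,215:295]; b=np.clip(b*1.8,0,255).astype(np.uint8)
cv2.imwrite('pics/c4.png',np.hstack([cv2.resize(a,(400,400),interpolation=cv2.INTER_NEAREST),cv2.resize(b,(400,400),interpolation=cv2.INTER_NEAREST)]))
P=np.array(state()['eef_pos']);T=R.from_quat(state()['ee_rot'])
for q in([0,0,0],[.0375,.094,-.084],[-.0375,.094,-.084],[.0375,-.094,-.084]):print(q,np.round(proj('side',P+T.apply(q)),1),np.round(proj('top',P+T.apply(q)),1))
"
```

```text
[0, 0, 0] [[310.7 210.1]] [[254.1 244.3]]
[0.0375, 0.094, -0.084] [[268.5 182.2]] [[241.5 204.8]]
[-0.0375, 0.094, -0.084] [[273.4 167.4]] [[273.1 207.6]]
[0.0375, -0.094, -0.084] [[357.8 189.4]] [[234.4 284.6]]
```

View pics/c4.png

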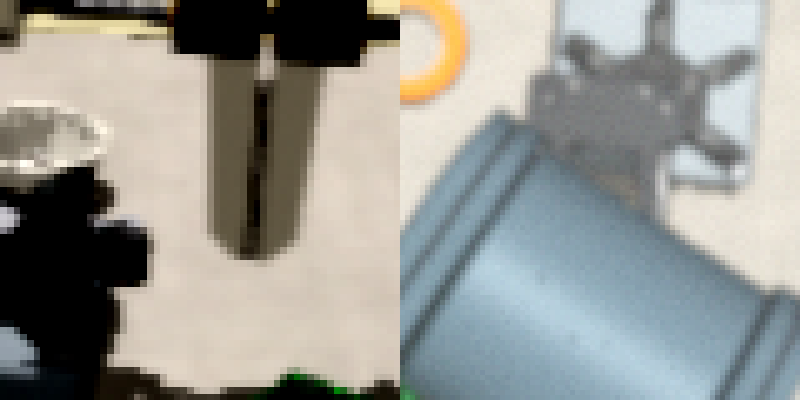

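The top view shows the gripper where predicted in x and y, but the side view has it 10–15 mm higher. A commanded height of 36 mm works either way: it clears the 34 mm case top and still overlaps the wheel. I'll insert at the left front and begin the push.

```bash
python3 -m inch '[[0,0,0.15,0,0,0],[0,0,0.14,0,0,0],[0,0.24,0,0,0,0],[0,0.24,0,0,0,0],[0,0.24,0,0,0,0],[0,0.23,0,0,0,0],[0,0,0,0,0,0],[0,0,0,0,0,0]]'
python3 -c "from h import *;where(-.052,-.0245,.036)"
python3 -m inch '[[-0.1,0,0,0,0,0],[-0.1,0,0,0,0,0],[-0.1,0,0,0,0,0],[-0.1,0,0,0,0,0],[-0.1,0,0,0,0,0]]'
python3 -c "from h import *;where(-.052,-.0245,.036)"
```

```text
time: 5.33
eef_pos: [0.4911, -0.1727, 0.0357]
ee_rot: [0.745, 0.667, -0.0, 0.0]
force: [-0.5, 0.9, -0.3]
width: 0.0008
grasp_force: 0.0
t 5.33 ctr-frame mm [-50.8  23.2] z 35.7 shift [-1.19 -0.02 -0.01] turn [ 0.     0.    -0.007] F [-0.5  0.9 -0.3] w 0.0008
time: 5.75
eef_pos: [0.4877, -0.1925, 0.0357]
ee_rot: [0.746, 0.666, 0.0, -0.0]
force: [0.7, 2.8, -0.5]
width: 0.0003
grasp_force: 1.3
t 5.75 ctr-frame mm [-52.1   3.1] z 35.7 shift [-0.69  0.01 -0.01] turn [-0.001 -0.001 -0.008] F [ 0.7  2.8 -0.5] w 0.0003
```

```bash
python3 -m inch '[[-0.1,0,0,0,0,0],[-0.1,0,0,0,0,0],[-0.1,0,0,0,0,0]]'
python3 -m inch '[[-0.1,0,0,0,0,0],[-0.1,0,0,0,0,0],[-0.1,0,0,0,0,0],[-0.07,0,0,0,0,0],[0,0,0,0,0,0],[0,0,0,0,0,0]]'
python3 -c "from h import *;where(-.052,-.0245,.036)
im=capture('side');t=capture('top')
for n in('side','top'):
  for l in('stud','hub','counter','pointer'):
    z={'hub':.058,'stud':.064,'pointer':.066}.get(l,0)
    print(n,l,[(np.round(q['xy'],1).tolist(),round(q['score'],2),np.round(at_z(n,q['xy'],z),3).tolist()) for q in place_of(n,l)[:3]])
"
```

```text
time: 6.0
eef_pos: [0.487, -0.205, 0.0359]
ee_rot: [0.745, 0.667, 0.0, 0.0]
force: [1.5, 1.3, -0.6]
width: 0.0002
grasp_force: 0.7
time: 6.5
eef_pos: [0.4851, -0.2194, 0.0357]
ee_rot: [0.746, 0.666, -0.0, 0.0]
force: [-0.5, 0.6, 0.2]
width: 0.0005
grasp_force: 0.0
t 6.5 ctr-frame mm [-51.9 -24. ] z 35.7 shift [-0.01 -0.   -0.01] turn [-0.     0.    -0.009] F [-0.5  0.6  0.2] w 0.0005
side stud [([322.9, 235.4], 0.69, [0.437, -0.048, 0.064]), ([287.5, 186.2], 0.65, [0.507, -0.251, 0.064])]
side hub [([347.4, 248.6], 0.78, [0.392, -0.015, 0.058]), ([271.9, 201.8], 0.68, [0.543, -0.183, 0.058])]
side counter [([341.3, 272.0], 0.94, [0.397, -0.013, -0.0]), ([274.3, 215.5], 0.72, [0.538, -0.214, -0.0])]
side pointer [([247.7, 193.3], 0.84, [0.602, -0.206, 0.066]), ([319.5, 233.8], 0.8, [0.443, -0.05, 0.066])]
top stud [([204.8, 255.2], 0.9, [0.429, -0.043, 0.064])]
top hub [([195.6, 270.3], 0.82, [0.39, -0.018, 0.058]), ([266.1, 208.6], 0.58, [0.543, -0.201, 0.058])]
top counter [([264.5, 208.3], 0.71, [0.547, -0.198, 0.0]), ([196.9, 264.7], 0.67, [0.399, -0.012, 0.0])]
top pointer [([204.6, 252.4], 0.84, [0.436, -0.043, 0.066]), ([268.9, 182.8], 0.7, [0.608, -0.21, 0.066])]
```

First click done: the stud is at about 240° in the side view (287,186) and the force is back to zero. Now I back out, return and push the second click.

```bash
python3 -m inch '[[0,-0.4,0,0,0,0],[0,-0.4,0,0,0,0],[0.3,0,0,0,0,0],[0.45,0,0,0,0,0],[0.44,0,0,0,0,0],[0,0,0,0,0,0],[0,0.4,0,0,0,0],[0,0.4,0,0,0,0]]'
python3 -m inch '[[0,0,0,0,0,0],[-0.1,0,0,0,0,0],[-0.1,0,0,0,0,0],[-0.1,0,0,0,0,0],[-0.1,0,0,0,0,0],[-0.1,0,0,0,0,0],[-0.1,0,0,0,0,0]]'
python3 -m inch '[[-0.1,0,0,0,0,0],[-0.1,0,0,0,0,0],[-0.1,0,0,0,0,0],[-0.1,0,0,0,0,0],[-0.1,0,0,0,0,0],[-0.1,0,0,0,0,0],[0,0,0,0,0,0],[0,0,0,0,0,0]]'
python3 -c "from h import *;where(-.052,-.0245,.036)"
python3 -m inch '[[0,-0.4,0,0,0,0],[0,-0.4,0,0,0,0],[0,-0.4,0,0,0,0],[0,0,0,0,0,0],[0,0,0,0,0,0]]'
python3 -c "from h import *
im=capture('side');t=capture('top');where(-.052,.024,.036)
for n in('side','top'):
  for l in('stud','hub','pointer'):
    z={'hub':.058,'stud':.064,'pointer':.066}.get(l,0)
    print(n,l,[(np.round(q['xy'],1).tolist(),round(q['score'],2)) for q in place_of(n,l)[:3]])
cv2.imwrite('pics/c5.png',np.hstack([cv2.resize(im[165:235,240:310],(400,400),interpolation=cv2.INTER_CUBIC),cv2.resize(t[170:240,230:300],(400,400),interpolation=cv2.INTER_CUBIC)]))
"
```

```text
time: 7.67
eef_pos: [0.491, -0.1714, 0.036]
ee_rot: [0.745, 0.667, -0.0, 0.0]
force: [1.1, -0.2, -0.0]
width: 0.0004
grasp_force: 0.0
time: 8.25
eef_pos: [0.4874, -0.1963, 0.0358]
ee_rot: [0.746, 0.666, -0.0, -0.0]
force: [-0.2, -0.2, -0.0]
width: 0.0006
grasp_force: 0.0
time: 8.92
eef_pos: [0.4851, -0.2197, 0.0357]
ee_rot: [0.746, 0.666, 0.0, -0.0]
force: [0.2, 0.9, 0.9]
width: 0.0007
grasp_force: 0.0
t 8.92 ctr-frame mm [-51.9 -24.3] z 35.7 shift [-0.01 -0.   -0.01] turn [ 0.    -0.    -0.009] F [0.2 0.9 0.9] w 0.0007
time: 9.33
eef_pos: [0.4373, -0.214, 0.036]
ee_rot: [0.746, 0.666, 0.0, 0.0]
force: [-0.2, 0.0, 0.7]
width: 0.0003
grasp_force: 0.0
t 9.43 ctr-frame mm [-98.8 -24.1] z 36.1 shift [1.21 1.16 0.  ] turn [ 0.002  0.001 -0.008] F [ 0.3  0.  -0.4] w 0.0006
side stud [([324.1, 235.8], 0.62), ([284.3, 187.6], 0.57)]
side hub [([345.2, 252.0], 0.68)]
side pointer [([317.2, 235.3], 0.8), ([250.1, 193.5], 0.71), ([279.8, 195.0], 0.5)]
top stud [([203.9, 252.1], 0.93), ([281.3, 221.2], 0.7)]
top hub [([193.2, 266.5], 0.65)]
top pointer [([205.2, 250.9], 0.89), ([268.5, 184.4], 0.66)]
```

View pics/c5.png

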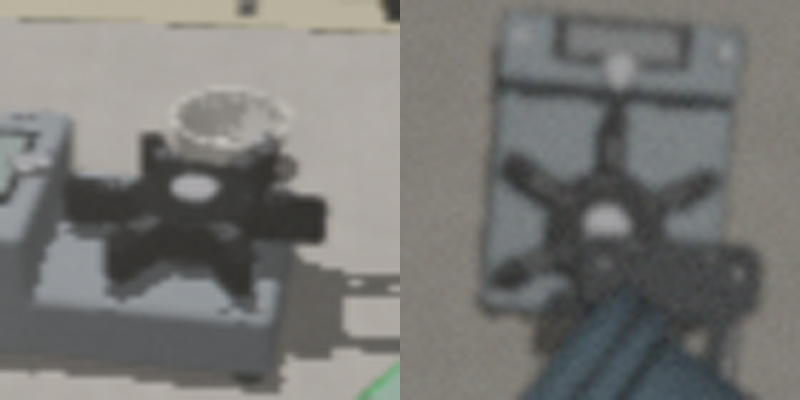

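The second push met no force, and both networks still put the stud at 240°. So the fingertip passed over the plain lobe, and the first click was made on the stud. The near bottom edge of the tip in the side view agrees: the tips end about 20 mm above the reported TCP. I'll lower 12 mm outside the case and retry, checking force at contact.

```bash
python3 -m inch '[[0,0,0.3,0,0,0],[0.4,0,0,0,0,0],[0.4,0,0,0,0,0],[0.41,0,0,0,0,0],[0,0.35,0,0,0,0],[0,0.4,0,0,0,0],[0,0.4,0,0,0,0],[0,0,0,0,0,0]]'
python3 -m inch '[[-0.1,0,0,0,0,0],[-0.1,0,0,0,0,0],[-0.1,0,0,0,0,0],[-0.1,0,0,0,0,0]]'
python3 -c "from h import *;where(-.052,-.0245,.024)"
python3 -m inch '[[-0.1,0,0,0,0,0]]'
```

```text
time: 10.4
eef_pos: [0.4917, -0.1721, 0.0241]
ee_rot: [0.745, 0.667, 0.001, 0.002]
force: [-0.0, -0.5, -0.0]
width: 0.0005
grasp_force: 0.0
time: 10.73
eef_pos: [0.4853, -0.1865, 0.0234]
ee_rot: [0.746, 0.666, 0.0, -0.001]
force: [-0.1, 3.3, -0.4]
width: 0.0004
grasp_force: 1.6
t 10.73 ctr-frame mm [-55.2   8.8] z 23.4 shift [-0.83  0.08 -0.02] turn [-0.002 -0.002 -0.009] F [-0.1  3.3 -0.4] w 0.0004
time: 10.82
eef_pos: [0.485, -0.1907, 0.0235]
ee_rot: [0.746, 0.666, -0.0, -0.001]
force: [-0.3, 2.5, -0.7]
width: 0.0008
grasp_force: 1.4
```

```bash
python3 -m inch '[[-0.1,0,0,0,0,0],[-0.1,0,0,0,0,0],[-0.1,0,0,0,0,0]]'
python3 -m inch '[[-0.1,0,0,0,0,0],[-0.1,0,0,0,0,0],[-0.1,0,0,0,0,0],[-0.1,0,0,0,0,0],[0,0,0,0,0,0],[0,0,0,0,0,0]]'
python3 -c "from h import *
capture('side');capture('top');where(-.052,.024,.024)
for n in('side','top'):
  for l in('stud','hub','counter'):
    print(n,l,[(np.round(q['xy'],1).tolist(),round(q['score'],2)) for q in place_of(n,l)[:3]])
"
```

```text
time: 11.07
eef_pos: [0.485, -0.2037, 0.0239]
ee_rot: [0.746, 0.666, 0.0, 0.0]
force: [1.0, 1.0, -0.2]
width: 0.0006
grasp_force: 0.5
time: 11.57
eef_pos: [0.4831, -0.2193, 0.0238]
ee_rot: [0.746, 0.666, -0.0, 0.0]
force: [0.3, -0.3, -0.9]
width: 0.0005
grasp_force: 0.0
t 11.67 ctr-frame mm [-53.9 -23.6] z 23.7 shift [ 1.19  0.04 -0.01] turn [-0.    -0.    -0.008] F [-0.5  0.5  0.1] w 0.0008
side stud [([266.5, 186.7], 0.91), ([325.7, 238.3], 0.78), ([256.1, 251.8], 0.29)]
side hub [([344.0, 251.9], 0.87), ([272.8, 198.8], 0.58)]
side counter [([343.8, 273.2], 0.95), ([271.0, 217.0], 0.88)]
top stud [([202.4, 256.7], 0.71)]
top hub [([269.6, 186.4], 0.68), ([193.6, 271.2], 0.65), ([265.8, 208.1], 0.54)]
top counter [([196.0, 263.9], 0.91), ([264.5, 209.8], 0.73)]
```

Stud now at (266.5,186.7), exactly the 300° prediction, so one click is left. I back out, let the wheel rest about 1.5 s, then give the last flick.

```bash
python3 -m inch '[[0,-0.4,0,0,0,0],[0,-0.4,0,0,0,0],[0,0,0,0,0,0],[0,0,0,0,0,0],[0,0,0,0,0,0],[0,0,0,0,0,0],[0,0,0,0,0,0],[0,0,0,0,0,0]]'
python3 -m inch '[[0,0,0,0,0,0],[0,0,0,0,0,0],[0,0,0,0,0,0],[0,0,0,0,0,0],[0,0,0,0,0,0],[0,0,0,0,0,0],[0,0,0,0,0,0],[0,0,0,0,0,0]]' | head -1
python3 -c "from h import *
capture('side');capture('top');where(-.052,.024,.024)
for n in('side','top'): print(n,[(np.round(q['xy'],1).tolist(),round(q['score'],2)) for q in place_of(n,'stud')[:3]])
"
python3 -m inch '[[0.4,0,0,0,0,0],[0.4,0,0,0,0,0],[0.39,0,0,0,0,0],[0,0,0,0,0,0],[0,0.4,0,0,0,0],[0,0.4,0,0,0,0],[0,0.04,0,0,0,0],[0,0,0,0,0,0]]'
python3 -m inch '[[-0.1,0,0,0,0,0],[-0.1,0,0,0,0,0],[-0.1,0,0,0,0,0],[-0.1,0,0,0,0,0]]'
python3 -m inch '[[-0.1,0,0,0,0,0],[-0.1,0,0,0,0,0],[-0.1,0,0,0,0,0],[-0.1,0,0,0,0,0]]'
python3 -m inch '[[-0.1,0,0,0,0,0],[-0.1,0,0,0,0,0],[-0.1,0,0,0,0,0],[-0.1,0,0,0,0,0],[0,0,0,0,0,0],[0,0,0,0,0,0]]'
python3 -c "from h import *
capture('side');where(-.052,.024,.024)
for n in('side',): print(n,[(np.round(q['xy'],1).tolist(),round(q['score'],2)) for q in place_of(n,'stud')[:3]])
"
```

```text
time: 12.63
eef_pos: [0.4519, -0.2155, 0.0238]
ee_rot: [0.745, 0.667, 0.0, 0.0]
force: [-0.0, 0.2, 0.3]
width: 0.0008
grasp_force: 0.0
time: 13.3
t 13.4 ctr-frame mm [-85.9 -23.4] z 23.8 shift [ 1.19  0.84 -0.01] turn [ 0.    -0.    -0.008] F [-0.2  0.3  0.4] w 0.0003
side [([264.4, 183.6], 0.75), ([324.3, 239.3], 0.69), ([271.5, 198.3], 0.45)]
top [([283.3, 200.3], 0.86), ([203.9, 254.8], 0.76)]
time: 14.17
eef_pos: [0.4906, -0.1724, 0.0237]
ee_rot: [0.745, 0.667, -0.0, 0.0]
force: [-0.4, 0.3, 0.6]
width: 0.0006
grasp_force: 0.0
time: 14.5
eef_pos: [0.4869, -0.1872, 0.0235]
ee_rot: [0.746, 0.666, -0.0, -0.001]
force: [-1.6, 3.2, 0.9]
width: 0.0003
grasp_force: 1.7
time: 14.83
eef_pos: [0.4868, -0.2043, 0.0239]
ee_rot: [0.745, 0.667, 0.0, 0.001]
force: [0.1, 1.4, -0.1]
width: 0.0005
grasp_force: 0.3
time: 15.33
eef_pos: [0.4847, -0.2198, 0.0238]
ee_rot: [0.746, 0.666, 0.0, 0.0]
force: [-0.3, -0.2, -0.5]
width: 0.0004
grasp_force: 0.0
t 15.38 ctr-frame mm [-52.3 -24.1] z 23.7 shift [ 1.2   0.   -0.01] turn [-0.    -0.    -0.008] F [-0.1  0.5 -0.7] w 0.0005
side [([321.8, 234.6], 0.58), ([253.0, 191.0], 0.56)]
```

Stud now reads (253,191), against (254,194) predicted for 0°. I'll back out, clear the view and check.

```bash
python3 -m inch '[[0,-0.4,0,0,0,0],[0,-0.5,0,0,0,0],[0,-0.5,0,0,0,0],[0,-0.3,-0.6,0,0,0],[0,0,-0.8,0,0,0],[0,0,-0.8,0,0,0],[0,-0.8,-0.3,0,0,0],[0,-0.8,0,0,0,0]]'
python3 -m inch '[[0,-0.5,0,0,0,0],[0,0,0,0,0,0],[0,0,0,0,0,0],[0,0,0,0,0,0]]' | head -2
python3 -c "from h import *
im=capture('side');t=capture('top');where(-.052,.024,.024)
for n in('side','top'):
  for l in('stud','hub','counter','pointer','cup_screws'): print(n,l,[(np.round(q['xy'],1).tolist(),round(q['score'],2)) for q in place_of(n,l)[:3]])
cv2.imwrite('pics/c6.png',np.hstack([cv2.resize(im[165:235,240:310],(400,400),interpolation=cv2.INTER_CUBIC),cv2.resize(t[170:240,230:300],(400,400),interpolation=cv2.INTER_CUBIC)]))
t0=cv2.imread('pics/top0.png')
for nm,b in(('case',(168,198,240,292)),):
  g=lambda i:cv2.cvtColor(i[b[0]:b[1],b[2]:b[3]],cv2.COLOR_BGR2GRAY).astype(np.float32)
  print(cv2.phaseCorrelate(g(t0),g(t)))
"
```

```text
time: 16.1
eef_pos: [0.3555, -0.2067, 0.1271]
ee_rot: [0.745, 0.667, 0.0, 0.004]
force: [-1.5, 0.1, -0.6]
width: 0.0005
grasp_force: 0.0
time: 16.43
eef_pos: [0.3344, -0.2029, 0.1241]
t 16.53 ctr-frame mm [-203.3  -23.3] z 123.8 shift [1.21 3.78 2.5 ] turn [ 0.001  0.    -0.007] F [-0.4  0.6 -0. ] w 0.0007
side stud [([253.8, 194.7], 0.96), ([325.7, 235.7], 0.77), ([206.2, 217.0], 0.71)]
side hub [([272.7, 197.8], 0.83), ([346.1, 249.2], 0.73)]
side counter [([273.8, 214.6], 0.88), ([343.8, 271.4], 0.86)]
side pointer [([318.6, 233.4], 0.91), ([245.0, 195.8], 0.55)]
side cup_screws [([277.1, 195.4], 0.48)]
top stud [([267.1, 190.0], 0.86), ([205.1, 254.6], 0.69), ([313.6, 215.1], 0.31)]
top hub [([192.9, 272.0], 0.94), ([264.2, 209.7], 0.91)]
top counter [([264.9, 212.6], 0.78), ([196.5, 265.4], 0.67)]
top pointer [([271.1, 186.8], 0.97), ([203.6, 250.9], 0.77), ([264.1, 210.8], 0.68)]
top cup_screws [([311.0, 214.2], 0.64)]
((-0.23703859974918018, 0.25343795532746327), 0.6659770014845294)
```

View pics/c6.png

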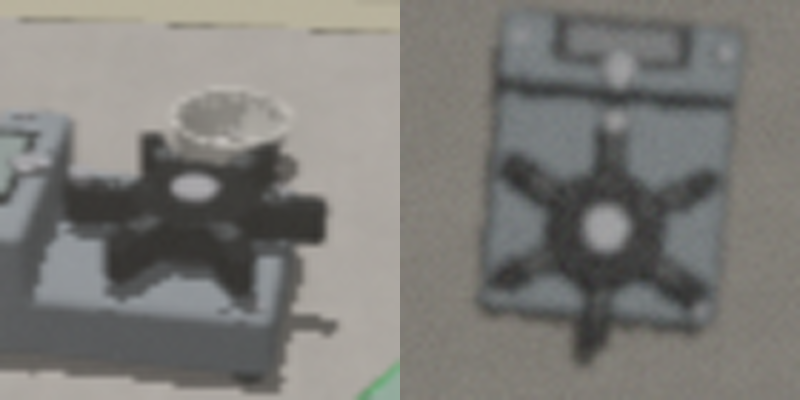

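The top view shows the stud (615,122 in the crop, px 267,190) on the back lobe, right at the pointer. The lobes are in the click, the counter has not shifted (under 0.4 px), and the robot is clear.

```bash
python3 -c "from workcell import close_job;print(close_job())"
```

```text
the job is handed in; nothing more can be done
None
```

The grey counter is back at zero and handed in: the stud lobe sits in its click at the steel pointer after three clicks, with about 2.5 s of rest in the one before. The counter shifted less than 0.4 px in the top view, and one push in between passed over the wheel without moving it.

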